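# Raise a plug gauge through its spacer ring for wear inspection

### The arm

A 7-joint arm with a two-finger parallel gripper is mounted at the origin on the work surface. World frame = base frame: x ahead of the robot, y to its left, z up, the work surface at z = 0. Lengths are in m, angles in degrees, forces in N, time in s.
With the tool pointing down it reaches from about 0.4 to 0.925 m from the base axis. Payload 5.6 kg.
Tool frame: the origin (TCP) lies on the centre line of the jaws, within the pads' length; the fingertips stand 14 mm ahead of it and the grasp point (between the pads) lies 5 mm behind it; z points along the fingers, x is the direction in which the jaws open and shut, and the axes are right-handed (so a half turn about z gives the same grasp; the last joint's range is limited). The gripper opens to 85 mm and grips with 20 to 120 N. Pads are 22 mm wide; open, the fingers measure 114 mm over their backs; the gripper's body (76 mm by 85 mm) begins 54 mm behind the grasp point. The pads swing forward as they close: fully open they stand 13 mm farther back than shut.
Start: joints at [73.281, 26.786, -0.665, 91.828, 0.344, 61.387, -3.226], TCP at [0.16, -0.63, 0.245] pointing down, gripper open.
Joint ranges: [-144.91, 144.91], [-17.63, 115.5], [-89.93, 88.59], [15.96, 139.68], [-74.01, 254.01], [8.47, 105.57], [-167.45, 167.45]. Speed limits (degrees/s): [147.25, 147.25, 180, 180, 180, 180, 180].

### API

Orientations are given as [roll, pitch, yaw] about the fixed x, y, z axes, in that order (R = Rz(yaw) Ry(pitch) Rx(roll)).
In Python, from plant import robot, eyes, workorder gives the robot as it stands. The module is installed in compiled form; this text tells all that it offers.
- The arm moves only by the shell command python3 -m inch 'ROWS'. ROWS is text: rows parted by semicolons, each of 5 numbers parted by spaces: the opening, from -1 (shut) to 1 (fully open), then the shift along the tool's x, y, z in mm, then the turn about the tool's z in rad. In form: claw dx dy dz yaw; .... A call has 1 to 12 rows; each row is the pose to reach, as a shift and turn from the pose measured when the call began, along the tool's axes at that moment; what a row does not reach only later rows make up. A row lasts 1/8 s, in which the tool goes at most 62.5 mm and 10.7 degrees, less where a joint would pass 70% of its speed; a pose out of reach is approached as far as the arm can. A call with a gripper value outside its range is refused whole. The fingers move at their own pace and stop on an object; the grip force is fixed at half the most. Time passes only in rows, so rows that repeat a pose let the fingers close. It gives the time, the measured TCP pose, the force and the opening at its end, in the units of the state.
- robot.sense(): the state, without advancing time (a new reading comes with each control period).
- eyes.get_image(name): name is "scene" or "side" or "wrist"; returns a dict with "image" (480x640x3 uint8, red, green, blue), "depth" (480x640 float32, m along the optical axis (not along the pixel's ray), 0 where there is no reading), "K" (3x3 intrinsics, pixels), "k1" (the pictures are not rectified: a ray, as slopes to the right and down, at radius r is drawn at 1 + k1 r^2 times it, then the intrinsics apply), "world_to_cam" (4x4, takes a point from world to camera coordinates); the wrist camera has in their place "tool_from_camera" (4x4, takes a point from camera to tool coordinates, whose origin is the TCP and whose axes are the tool frame's). Camera axes: x right, y down, z forward; pixel columns grow to the right and rows downward; lengths in m; the calibration is good to about 2 mm. A picture is of the moment at which its call begins: read the wrist's pose just before it.
- workorder.close_job(): hands the job in, once; it reports no verdict.
Trained networks look in a picture, given as the dict that the camera call returned (one of the last four; its "shot" number tells which), for a name from the list of things; names that differ only in an ending like _2 or _b are one class to them, and where a whole thing is asked for, a point or a joint stands for the part that bears it (a point fixed in the world has none). Each returns a list of dicts, best first, with "confidence" (0 to 1); they miss things now and then, are a little off and sometimes report something else, mostly with a low value. They report only what shows in the picture. A call takes as long as a camera call. They do not tell look-alikes from the thing itself.
- eyes.boxes_of(name, picture): "at" ([row, column] as shares, 0 to 1, of the picture: columns of its width, rows of its height, amid what is visible of it).
The state is a dict: "t": time; "joints": joint angles; "dq": joint speeds; "joint_efforts": joint torques, N m; "ee_pos": TCP position; "tool_rot": TCP orientation; "force": force on the tool from outside, world axes, zero at the start; "torque": the same for the moment, N m; "opening": finger opening in m.
Only numpy, scipy, OpenCV 4.12 (cv2) and the standard library are available. Lean on these libraries where they do the work, as an engineer would, in place of code of your own. Each camera call takes 0.05 s, during which the arm holds its last target. There are 200 camera calls.

### The job

Lower the brass spacer ring over the plug gauge that stands in the blue holder, without dropping it, so that it lies flat on the holder. Then draw the gauge straight up through the ring until the whole red band shows above the ring while the blue band below it stays hidden inside, never letting the blue band come out, and finish while holding the gauge still at that height for the microscope. Do not shove the holder about, and leave the other things on the bench alone.

Things in the scene. Friction and masses are not known exactly. Their poses are not given: they have to be found in the camera images.
- holder: loose, heavy (2.4 kg) blue steel gauge holder, a block 80 x 80 mm and 70 mm high on a flange 124 mm long (x) x 80 mm and 8 mm thick; origin at the centre of its underside, z up. A blind bore 17 mm wide and 60 mm deep runs straight down the middle of its flat top
- bore_mouth (a point): centre of the mouth of the bore, in the holder's top face, 70 mm above the bench
- gauge: loose steel plug gauge, an upright rod of 16 mm diameter, 130 mm long, about 0.2 kg, standing at the bottom of the bore with 70 mm sticking out of the top; origin at the centre of its foot, z along it, up. A red band covers 62 to 74 mm above the foot (seen just over the holder at the start), a blue band 44 to 50 mm above the foot (inside the bore at the start). The top 34 mm are a dark plain grip of the same diameter, the last 5 mm tapering to 10 mm
- gauge_top (a point): centre of the gauge's top end, 130 mm above its foot
- red_bottom (a point): on the gauge's axis at the lower edge of the red band, 62 mm above the foot
- blue_top (a point): on the gauge's axis at the upper edge of the blue band, 50 mm above the foot
- spacer: loose brass spacer ring, 50 mm outside diameter, 20.4 mm bore, 28 mm high, about 0.33 kg, lying flat on the bench; origin at the centre of its underside, z up. With it on the holder, raising the gauge 26 to 38 mm shows the red band and keeps the blue one hidden
- collar_grey: grey plastic collar, 56 mm outside diameter, 28 mm bore, 18 mm high, origin under its centre; a bystander
- collar_dark: black plastic collar, 42 mm outside diameter, 12 mm bore, 36 mm high, origin under its centre; a bystander
- loupe: black loupe, 38 mm wide, 40 mm high, origin under its centre; a bystander
- disc: polished steel disc, 76 mm wide, 7 mm thick, lying on the bench, origin under its centre; a bystander
- driver: small screwdriver, 150 mm long, lying on the bench along its x axis; a bystander
- bottle: amber bottle, 52 mm wide, 90 mm high, origin under its centre; a bystander
Mind the look-alikes: they are no part of the job. There is more than one size of the spacer; the one meant has the size given above. Several things have the shape of the holder; the one meant has the colours described above.

How it is judged (in metres and radians):
On the way, in this order (a step that is already met when the one before it is completed fails the run):
1. the brass ring lies flat on the holder around the gauge, let go, the gauge still at the bottom of its bore (horizontal distance between spacer and bore_mouth below 0.006 m and z of spacer in the frame of holder between 0.067 and 0.073 m and angle between spacer's own z axis and vertical below 0.06 rad and contact force between the fingers and spacer below 0.2 N and z of gauge in the frame of holder below 0.014 m and horizontal distance between gauge and bore_mouth below 0.004 m), for 0.2 s.
2. the gripped gauge has been raised so that the red band shows above the ring and the blue one is hidden (horizontal distance between spacer and bore_mouth below 0.006 m and z of spacer in the frame of holder between 0.067 and 0.073 m and angle between spacer's own z axis and vertical below 0.06 rad and z of red_bottom in the frame of spacer above 0.0275 m and z of blue_top in the frame of spacer below 0.0285 m and horizontal distance between gauge and bore_mouth below 0.004 m and angle between gauge's own z axis and vertical below 0.07 rad and contact force between the fingers and gauge above 1 N and contact force between the fingers and spacer below 0.5 N), for 0.3 s.
At the end, for the whole second after the job is handed in: Ring flat on the holder (6 mm of the bore, 3 mm in height, 0.06 rad), untouched by the fingers; gauge held still in the fingers (over 1 N), upright within 0.07 rad, 4 mm of the bore, its red band all above the ring's top and its blue band all below it (0.5 mm slack); all under 10 mm/s (all of step 2 and linear speed of each of gauge, spacer below 0.01 m/s); the arm keeps its last pose, push and grip.
It fails at once if the brass ring is dropped (falls free by more than about 13 mm) (contact force between the fingers and spacer below 0.1 N and linear speed of spacer above 0.5 m/s).
It fails at once if the gauge is drawn so far that the blue band comes more than 2 mm above the ring's place (30 mm over the holder's top) (z of blue_top in the frame of holder above 0.1 m).
It fails at once if the holder is shoved more than 20 mm, or tipped or lifted (distance of holder from where it was at the start of the episode above 0.02 m or angle between holder's own z axis and vertical above 0.08 rad or height (world z) of holder above 0.006 m).
It fails at once if one of the bystanders is moved more than 25 mm (distance of any of collar_grey, collar_dark, loupe, disc, driver, bottle from where it was at the start of the episode above 0.025 m).
It also fails if it takes over 58 s, if anything falls off the work surface, if the arm or the gripper's body presses on something with over 40 N, if the wrist force passes 120 N, or if a joint passes its speed limit or range.

## Working session

There is one attempt and no reset: what is moved stays moved. The work goes in short steps, Python scripts to look and compute and a shell command to move; the robot and the scene stay as the last step left them, time stands still between calls to the robot, and variables do not carry over. Pictures are saved under pics/ and viewed, about 8 in all and at most 12, crops included, and the job is handed in when it is done.

```bash
mkdir -p pics
cat > h.py <<'E'
import numpy as np, cv2
from plant import robot, eyes, workorder
from scipy.spatial.transform import Rotation as R
def toolT():
    s=robot.sense(); T=np.eye(4)
    T[:3,:3]=R.from_euler('xyz',s['tool_rot'],degrees=True).as_matrix(); T[:3,3]=s['ee_pos']; return T
def shot(name):
    T=toolT(); p=eyes.get_image(name)
    p['c2w']=T@p['tool_from_camera'] if name=='wrist' else np.linalg.inv(p['world_to_cam'])
    return p
def ray(p,u,v):
    K=p['K']; d=np.array([(u-K[0,2])/K[0,0],(v-K[1,2])/K[1,1]]); s=d.copy()
    for _ in range(20): s=d/(1+p['k1']*(s@s))
    return np.array([s[0],s[1],1.])
def px2w(p,u,v,z=None):
    """world point from pixel: by depth, or on plane z"""
    r=ray(p,u,v); c=p['c2w']
    if z is None: return (c@np.r_[r*p['depth'][int(v),int(u)],1])[:3]
    d=c[:3,:3]@r; o=c[:3,3]; return o+d*(z-o[2])/d[2]
def cloud(p):
    K=p['K'];v,u=np.mgrid[:480,:640]
    d=np.stack([(u-K[0,2])/K[0,0],(v-K[1,2])/K[1,1]],-1); s=d.copy()
    for _ in range(20): s=d/(1+p['k1']*(s**2).sum(-1,keepdims=True))
    P=np.concatenate([s,np.ones((480,640,1))],-1)*p['depth'][...,None]
    W=P@p['c2w'][:3,:3].T+p['c2w'][:3,3]; W[p['depth']==0]=np.nan; return W
def save(p,fn,crop=None,s=1):
    im=p['image'][:,:,::-1]
    if crop: im=im[crop[0]:crop[1],crop[2]:crop[3]]
    cv2.imwrite('pics/'+fn,cv2.resize(im,None,fx=s,fy=s,interpolation=cv2.INTER_CUBIC))
E
python3 - <<'E'
from h import *
print(robot.sense())
ims=[]
for n in ['scene','side']:
    p=shot(n); save(p,n+'0.png')
    print(n,p['c2w'][:3,3].round(3))
    for k in ['holder','gauge','spacer','collar_grey','collar_dark','loupe','bottle','disc','driver']:
        for b in eyes.boxes_of(k,p)[:4]:
            v,u=b['at'][0]*480,b['at'][1]*640
            print(k,round(b['confidence'],2),int(u),int(v),px2w(p,u,v).round(3))
E
```

```text
{'t': 0.0, 'joints': array([73.28146324, 26.83820507, -0.66581302, 91.88224856,  0.3441815 ,
       61.38701005, -3.22674652]), 'dq': array([-1.72621140e-02,  5.04726985e-02, -5.45381983e-02, -1.05451094e-01,
       -5.27758242e-05,  1.62491712e-02,  8.10268453e-02]), 'joint_efforts': array([-8.87834233e-07, -5.32377040e+01,  2.17459799e-02, -2.51297826e+01,
        1.15235653e-02,  7.65915611e-03, -2.14366551e-07]), 'ee_pos': array([ 0.15986033, -0.62946826,  0.24430376]), 'tool_rot': array([ 1.79992812e+02,  1.05235497e-01, -7.57487343e+01]), 'force': array([-0.38334254, -0.75609087, -0.30983486]), 'torque': array([ 0.00502727,  0.0091776 , -0.01152565]), 'opening': 0.08526780465574096}
scene [ 1.166 -0.257  0.889]
holder 0.97 317 284 [ 0.623 -0.062  0.065]
holder 0.81 187 228 [ 0.398 -0.256  0.067]
gauge 0.83 222 274 [ 0.577 -0.222  0.121]
spacer 0.72 332 188 [0.358 0.077 0.015]
spacer 0.67 370 217 [0.462 0.124 0.007]
spacer 0.54 375 251 [0.547 0.096 0.001]
collar_grey 0.89 426 257 [0.603 0.185 0.002]
collar_dark 0.9 432 203 [0.497 0.255 0.033]
loupe 0.57 385 328 [0.742 0.022 0.04
[... 257 characters left out ...]
5 -0.087  0.057]
holder 0.91 358 349 [ 0.551 -0.259  0.064]
holder 0.59 241 395 [ 0.353 -0.289  0.068]
holder 0.25 359 314 [ 0.562 -0.231  0.112]
gauge 0.53 360 313 [ 0.564 -0.231  0.113]
spacer 0.93 257 241 [0.472 0.128 0.011]
spacer 0.86 212 269 [0.364 0.039 0.038]
spacer 0.78 302 240 [0.562 0.092 0.017]
spacer 0.38 359 347 [ 0.554 -0.258  0.065]
collar_grey 0.8 314 214 [ 0.619  0.195 -0.003]
collar_grey 0.39 362 314 [ 0.568 -0.232  0.111]
collar_grey 0.29 343 175 [0.708 0.242 0.054]
collar_dark 0.82 245 202 [0.475 0.251 0.029]
loupe 0.89 390 239 [0.729 0.015 0.032]
loupe 0.33 360 316 [ 0.564 -0.232  0.107]
disc 0.83 454 395 [ 0.679 -0.357  0.007]
driver 0.74 449 291 [ 0.777 -0.153  0.019]
```

View pics/scene0.png

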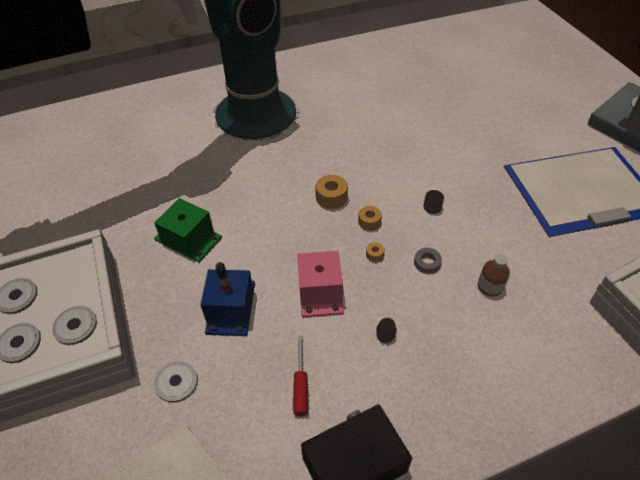

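View pics/side0.png

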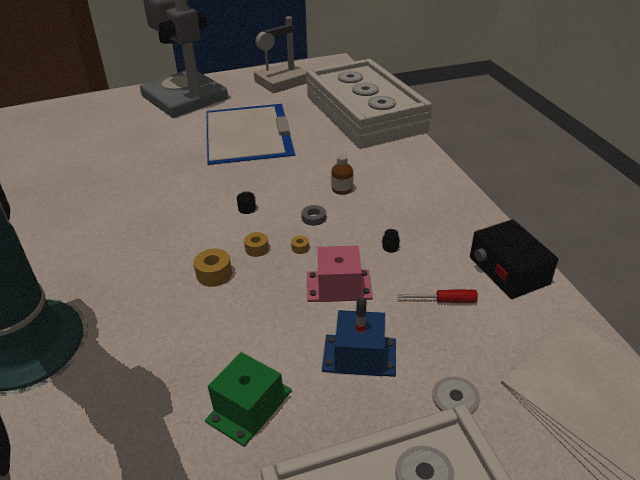

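The scene shows the blue holder with the gauge at about (222,295), with pink and green decoys beside it. Three brass rings lie at (332,188) large, (370,217) medium and (375,251) small. I'll measure their sizes and the gauge axis.

Run:
```python
from h import *
for n in ['scene','side']:
    p=shot(n); W=cloud(p); hsv=cv2.cvtColor(p['image'],cv2.COLOR_RGB2HSV)
    br=(hsv[...,0]>10)&(hsv[...,0]<28)&(hsv[...,1]>120)&(hsv[...,2]>70)
    num,l,st,ce=cv2.connectedComponentsWithStats(br.astype(np.uint8))
    for i in range(1,num):
        if st[i,4]<80: continue
        q=W[l==i]; q=q[~np.isnan(q[:,0])]; top=np.percentile(q[:,2],85)
        # outline rays of top edge: extents
        x,y,w,h_=st[i,:4]; 
        cx,cy=x+w/2,y+h_/2
        dm=np.nanmedian(p['depth'][l==i])
        print(n,'brass',ce[i].round(),st[i],'width mm',round(w*dm/p['K'][0,0]*1000,1),'top',top.round(3),np.nanmedian(q,0).round(3))
    bl=(hsv[...,0]>100)&(hsv[...,0]<125)&(hsv[...,1]>120)
    xy=W[...,:2]; near=(abs(W[...,0]-.57)<.12)&(abs(W[...,1]+.24)<.1)
    t=bl&near&(abs(W[...,2]-.07)<.006)
    r=cv2.minAreaRect((W[t][:,:2]*1000).astype(np.float32)); print('top face',r, W[t][:,2].mean())
    g=near&(W[...,2]>.085)&(W[...,2]<.15); q=W[g]; print('gauge',len(q),q.mean(0).round(4),q.max(0),q.min(0))
```

```text
scene brass [331. 186.] [316 175  32  24 508] width mm 70.8 top 0.042 [0.369 0.068 0.04 ]
scene brass [370. 214.] [359 206  22  18 280] width mm 47.2 top 0.029 [0.469 0.117 0.027]
scene brass [375. 250.] [366 243  18  15 185] width mm 36.9 top 0.022 [0.555 0.089 0.02 ]
top face ((569.7056274414062, -222.72186279296875), (79.28606414794922, 83.00621032714844), 65.90131378173828) 0.06895720192321748
gauge 211 [ 0.5731 -0.2237  0.1171] [ 0.57785573 -0.2152989   0.14187757] [ 0.56213004 -0.23153597  0.08502732]
side brass [341. 169.] [332 164  19  10 109] width mm 44.0 top 0.069 [0.705 0.257 0.064]
side brass [256. 239.] [244 232  23  16 237] width mm 47.8 top 0.029 [0.468 0.116 0.028]
side brass [299. 242.] [291 236  17  16 150] width mm 35.4 top 0.022 [0.551 0.085 0.02 ]
side brass [211. 260.] [194 249  36  25 568] width mm 70.6 top 0.042 [0.367 0.065 0.04 ]
top face ((567.001220703125, -224.68948364257812), (83.62669372558594, 78.71432495117188), 65.96436309814453) 0.06905564810700804
gauge 264 [ 0.5657 -0.2288  0.1169] [ 0.57504468 -0.21668622  0.14116793] [ 0.55940834 -0.2344133   0.08502067]
```

```bash
python3 -m inch '1 -248 -362 0 0; 1 -248 -362 0 0; 1 -248 -362 0 0; 1 -248 -362 0 0; 1 -248 -362 0 0; 1 -248 -362 0 0; 1 -647 -483 0 0; 1 -647 -483 0 0; 1 -647 -483 0 0; 1 -647 -483 0 0; 1 -647 -483 0 0; 1 -647 -483 0 0'
```

```text
t: 2.6
ee_pos: [0.4569, 0.0252, 0.2458]
tool_rot: [-179.9, -0.0, -75.8]
force: [0.8, 0.1, 0.1]
opening: 0.0855
```

```bash
python3 -m inch '1 -86 -34 0 0; 1 -86 -34 0 0; 1 -86 -34 40 0; 1 -86 -34 40 0; 1 -86 -34 40 0'
cat >> h.py <<'E'
def ringfit(p,z,c,rmax=.035):
    """brass pixels of top face near c -> circle via rays on plane z"""
    hsv=cv2.cvtColor(p['image'],cv2.COLOR_RGB2HSV)
    br=(hsv[...,0]>8)&(hsv[...,0]<30)&(hsv[...,1]>110)&(hsv[...,2]>60)
    W=cloud(p); m=br&(np.hypot(W[...,0]-c[0],W[...,1]-c[1])<rmax)&(abs(W[...,2]-z)<.006)
    v,u=np.nonzero(m); q=np.array([px2w(p,a,b,z)[:2] for a,b in zip(u,v)])
    (cx,cy),r=cv2.minEnclosingCircle((q*1000).astype(np.float32))
    return len(q),cx,cy,r,np.nanmedian(W[m][:,2]),(u.mean(),v.mean())
E
python3 - <<'E'
from h import *
p=shot('wrist'); save(p,'w1.png'); print(toolT()[:3,3],p['tool_from_camera'].round(3))
print(ringfit(p,.028,(.469,.117)))
for b in eyes.boxes_of('spacer',p): print(b)
E
```

```text
t: 3.22
ee_pos: [0.4693, 0.1166, 0.2066]
tool_rot: [-179.9, -0.0, -75.8]
force: [0.3, 0.3, -0.6]
opening: 0.0857
[0.46958746 0.11663728 0.20700871] [[ 1.     0.    -0.001 -0.   ]
 [ 0.     0.945  0.327 -0.085]
 [ 0.001 -0.327  0.945 -0.128]
 [ 0.     0.     0.     1.   ]]
(2010, 467.93988037109375, 118.52062225341797, 24.69822120666504, np.float64(0.02772952343065105), (np.float64(320.0189054726368), np.float64(221.10298507462687)))
{'at': [0.2669, 0.5995], 'confidence': 0.78}
{'at': [0.4698, 0.4956], 'confidence': 0.76}
{'at': [0.691, 0.5398], 'confidence': 0.61}
{'at': [0.47, 0.9875], 'confidence': 0.29}
```

View pics/w1.png

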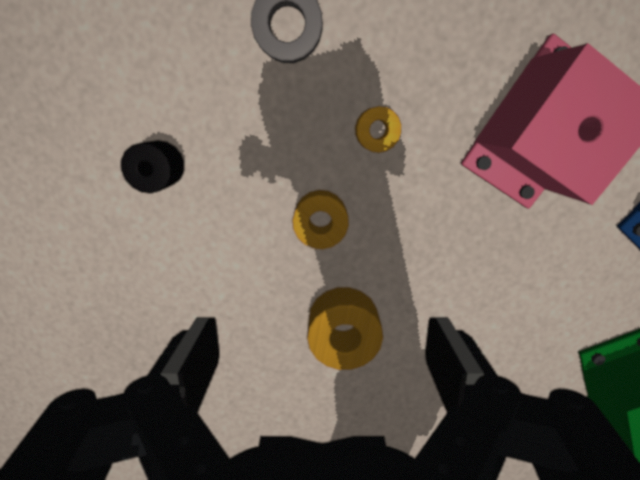

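Ring of r≈24.7 mm sits at pixel (320,220), between the small one at (378,129) and the large one at (344,330). I'll descend, straddle it and grip.

```bash
python3 -m inch '1 -2 1 60 0; 1 -2 1 120 0; 1 -2 1 160 0; 1 -2 1 185 0; 1 -2 1 185 0; 1 -2 1 185 0; 0 -2 1 185 0; -1 -2 1 185 0; -1 -2 1 185 0; -1 -2 1 185 0; -1 -2 1 185 0; -1 -2 1 185 0'
python3 - <<'E'
from h import *
print(robot.sense()['ee_pos'],robot.sense()['opening'],robot.sense()['force'])
E
```

```text
t: 4.82
ee_pos: [0.4697, 0.1182, 0.0237]
tool_rot: [-179.7, -0.1, -75.9]
force: [-2.2, -0.9, 12.9]
opening: 0.048
[0.46967934 0.11820484 0.02367874] 0.048013813630624 [-2.22857064 -0.91261159 12.87331676]
```

```bash
python3 -m inch '-1 0 0 -10 0; -1 0 0 -40 0; -1 0 0 -90 0; -1 0 0 -140 0; -1 0 0 -186 0; -1 0 0 -186 0; -1 0 0 -186 0'
python3 - <<'E'
from h import *
p=shot('wrist'); save(p,'w2.png',(200,480,160,480),2)
W=cloud(p); T=toolT(); L=(W-T[:3,3])@T[:3,:3]
hsv=cv2.cvtColor(p['image'],cv2.COLOR_RGB2HSV)
br=(hsv[...,0]>8)&(hsv[...,0]<30)&(hsv[...,1]>100)&(hsv[...,2]>30)&(p['depth']>0)&(np.hypot(L[...,0],L[...,1])<.045)&(abs(L[...,2])<.05)
q=L[br]; print(len(q),q.min(0),q.max(0),np.median(q,0)); v,u=np.nonzero(br); print(u.min(),u.max(),v.min(),v.max())
for s in np.linspace(-.02,.03,11):
    k=q[abs(q[:,2]-s)<.0025]; print(s.round(3),len(k),k.min(0).round(4) if len(k) else '',k.max(0).round(4) if len(k) else '')
E
```

```text
t: 5.7
ee_pos: [0.4676, 0.1177, 0.2089]
tool_rot: [-179.8, -0.1, -75.9]
force: [0.9, -0.5, -4.5]
opening: 0.048
12227 [-0.02449548 -0.02317855 -0.00824981] [0.02374026 0.02666679 0.02337884] [-0.00038783 -0.00300921 -0.00401845]
261 383 268 396
-0.02 0  
-0.015 0  
-0.01 4 [-0.0241  0.0007 -0.0082] [-0.024   0.0048 -0.0078]
-0.005 8442 [-0.0244 -0.0231 -0.0074] [ 0.0237  0.0267 -0.0025]
0.0 1063 [-0.0243 -0.0232 -0.0025] [0.0235 0.0138 0.0025]
0.005 858 [-0.0245 -0.0232  0.0025] [0.0235 0.0135 0.0075]
0.01 799 [-0.0245 -0.0229  0.0075] [0.0236 0.0135 0.0125]
0.015 682 [-0.0217 -0.023   0.0125] [0.0233 0.0134 0.0175]
0.02 368 [-0.0175 -0.0227  0.0175] [0.0235 0.0134 0.0225]
0.025 11 [-0.0071  0.011   0.0226] [0.0034 0.0135 0.0234]
0.03 0
```

View pics/w2.png

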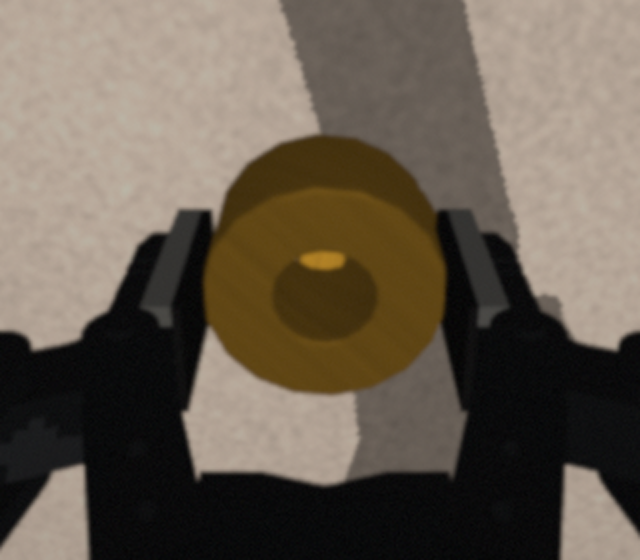

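Ring is gripped, level and centred, with its bore at crop (325,297). Next I'll go over to the gauge, stopping 60 mm short so the camera can see it.

```bash
python3 -m inch '-1 30 4 0 0; -1 80 10 0 0; -1 130 17 0 0; -1 180 24 0 0; -1 230 30 0 0; -1 280 36 0 0; -1 325 42 0 0; -1 357 46 0 0; -1 357 46 0 0; -1 357 46 0 0; -1 357 46 0 0'
cat >> h.py <<'E'
def tool_plane(p,u,v,z,T):
    w=px2w(p,u,v,z); return (w-T[:3,3])@T[:3,:3]
E
python3 - <<'E'
from h import *
p=shot('wrist'); save(p,'w3.png'); T=toolT(); print(T[:3,3])
W=cloud(p)
m=(np.hypot(W[...,0]-.569,W[...,1]+.224)<.03)&(W[...,2]>.134)&(W[...,2]<.148)
v,u=np.nonzero(m); q=W[m]; print(len(q),q.mean(0),np.median(q[:,2]),u.min(),u.max(),v.min(),v.max())
print((q.mean(0)-T[:3,3])@T[:3,:3])
q=np.array([px2w(p,a,b,.14)[:2]*1000 for a,b in zip(u,v)],np.float32)
print(cv2.minEnclosingCircle(q))
E
```

```text
t: 7.12
ee_pos: [0.5096, -0.2381, 0.2081]
tool_rot: [-179.9, -0.0, -75.8]
force: [-0.0, 0.8, -3.9]
opening: 0.0479
[ 0.50969342 -0.23828713  0.20843077]
682 [ 0.56766882 -0.22223787  0.13810519] 0.13857191531446636 306 335 151 180
[-0.00137893 -0.06003441  0.07041578]
((567.8777465820312, -222.21835327148438), 7.951561450958252)
```

View pics/w3.png

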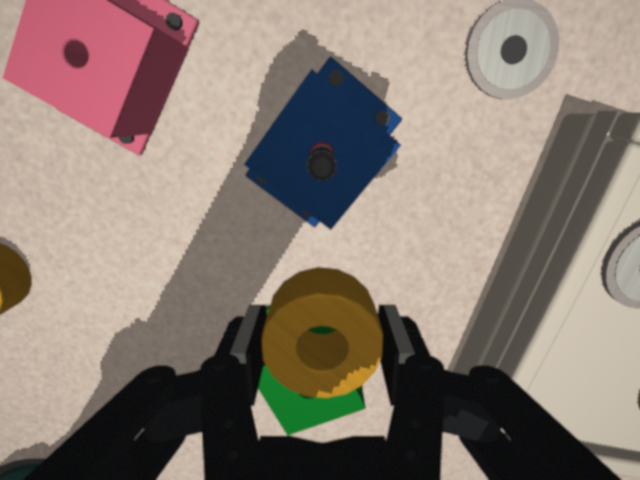

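Gauge top is at (321,165), 60 mm ahead in the tool frame. I'll align and lower slowly onto the tip, watching the force.

```bash
python3 -m inch '-1 -1 -30 0 0; -1 -1 -62 0 0; -1 -1 -62 0 0; -1 -1 -62 0 0; -1 -1 -62 20 0; -1 -1 -62 35 0; -1 -1 -62 42 0; -1 -1 -62 48 0; -1 -1 -62 54 0; -1 -1 -62 54 0; -1 -1 -62 54 0'
python3 - <<'E'
from h import *
print(robot.sense()['ee_pos'],robot.sense()['force'])
p=shot('scene'); q=shot('side')
a=cv2.resize(p['image'][230:340,170:290],None,fx=3.3,fy=3.3,interpolation=cv2.INTER_CUBIC)
b=cv2.resize(q['image'][270:380,300:420],None,fx=3.3,fy=3.3,interpolation=cv2.INTER_CUBIC)
cv2.imwrite('pics/ab.png',np.hstack([a,b])[:,:,::-1])
E
```

```text
t: 8.55
ee_pos: [0.5699, -0.2222, 0.1548]
tool_rot: [-179.9, -0.1, -75.8]
force: [0.6, 1.1, -3.5]
opening: 0.0479
[ 0.5698614  -0.22218461  0.15484038] [ 0.63580701  1.14736068 -3.54062272]
```

View pics/ab.png

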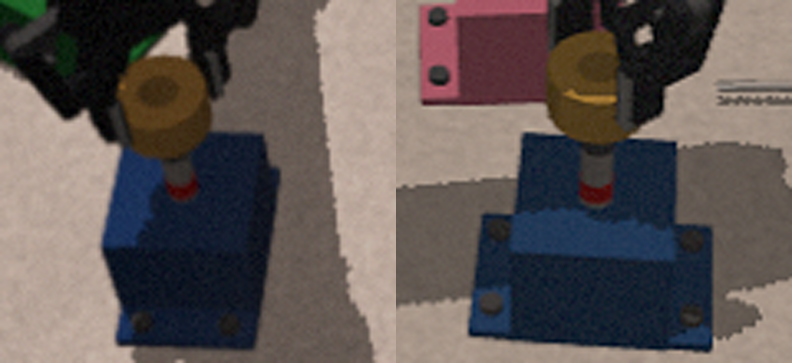

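The ring has threaded onto the gauge with no contact force. Continuing down.

```bash
python3 -m inch '-1 0 0 8 0; -1 0 0 16 0; -1 0 0 24 0; -1 0 0 32 0; -1 0 0 40 0; -1 0 0 48 0; -1 0 0 54 0; -1 0 0 57 0; -1 0 0 58 0; -1 0 0 59 0; -1 0 0 59 0'
```

```text
t: 10.02
ee_pos: [0.5701, -0.2223, 0.0961]
tool_rot: [-179.9, -0.1, -75.8]
force: [0.2, -0.3, -2.8]
opening: 0.0482
```

```bash
python3 -m inch '-1 0 0 1 0; -1 0 0 2 0; -1 0 0 2 0; -1 0 0 2 0'
```

```text
t: 10.52
ee_pos: [0.5701, -0.2223, 0.094]
tool_rot: [-179.9, -0.1, -75.8]
force: [0.6, -0.8, -3.8]
opening: 0.0478
```

```bash
python3 -m inch '-1 0 0 1 0; -1 0 0 1.5 0; -1 0 0 1.5 0'
```

```text
t: 10.9
ee_pos: [0.5702, -0.2223, 0.0938]
tool_rot: [-179.9, -0.1, -75.8]
force: [-2.7, 2.0, 5.5]
opening: 0.048
```

```bash
python3 -m inch '0.5 0 0 0 0; 1 0 0 0 0; 1 0 0 0 0; 1 0 0 0 0; 1 0 1 -10 0; 1 0 2 -20 0; 1 0 2 -28 0; 1 0 2 -28 0; 1 0 2 -28 0'
python3 - <<'E'
from h import *
p=shot('wrist'); save(p,'w4.png',(180,480,120,520),2); T=toolT(); print(T[:3,3])
W=cloud(p); L=(W-T[:3,3])@T[:3,:3]
m=(np.hypot(L[...,0],L[...,1])<.02)&(W[...,2]>.130)&(W[...,2]<.148)
q=L[m]; print('gauge top',len(q),(q.min(0)+q.max(0))/2*1000,np.median(W[m][:,2]))
print(ringfit(p,.098,(.5685,-.2225)))
E
```

```text
t: 12.02
ee_pos: [0.5681, -0.2228, 0.1218]
tool_rot: [-179.9, -0.1, -75.8]
force: [0.8, 0.5, -0.4]
opening: 0.0854
[ 0.56793669 -0.22271324  0.12154808]
gauge top 1551 [ -0.35830354  -1.08709777 -14.1154105 ] 0.13738106477442164
(5543, 569.5894775390625, -222.3011016845703, 25.367536544799805, np.float64(0.09750912522636226), (np.float64(321.84051957423776), np.float64(296.71351253833666)))
```

View pics/w4.png

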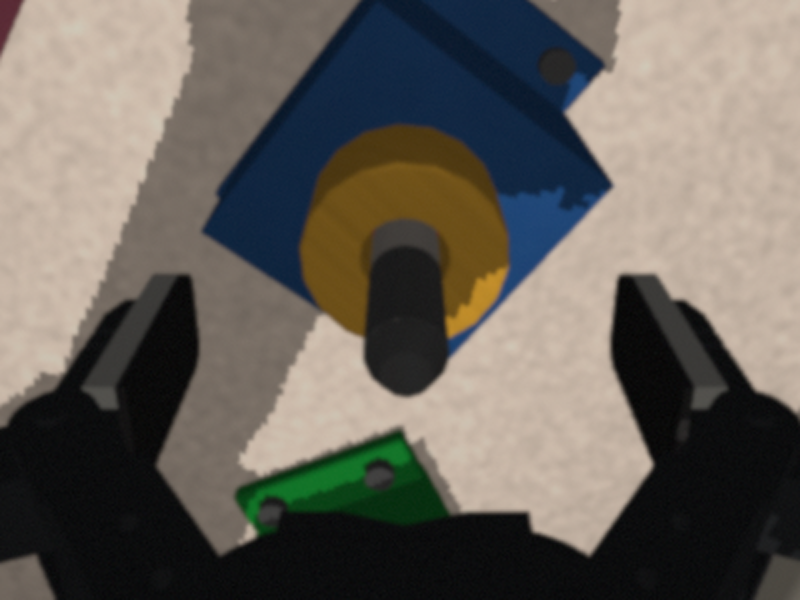

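Ring lies flat on the holder (top at z≈0.0975), and the gauge at crop (405,350) is centred between the open pads. Gripping the gauge.

```bash
python3 -m inch '0 0 0 0 0; -1 0 0 0 0; -1 0 0 0 0; -1 0 0 0 0; -1 0 0 0 0; -1 0 0 0 0; -1 0 0 0 0; -1 0 0 0 0'
```

```text
t: 13.08
ee_pos: [0.5681, -0.2228, 0.1217]
tool_rot: [-179.9, -0.1, -75.8]
force: [0.0, 0.6, 2.3]
opening: 0.0139
```

```bash
python3 -m inch '-1 0 0 -3 0; -1 0 0 -7 0; -1 0 0 -11 0; -1 0 0 -15 0; -1 0 0 -19 0; -1 0 0 -23 0; -1 0 0 -27 0; -1 0 0 -30 0; -1 0 0 -32 0; -1 0 0 -32 0; -1 0 0 -32 0; -1 0 0 -32 0'
python3 - <<'E'
from h import *
print(robot.sense()['force'])
p=shot('wrist'); T=toolT(); W=cloud(p); L=(W-T[:3,3])@T[:3,:3]
print(T[:3,3],ringfit(p,.098,(.5685,-.2225)))
m=(np.hypot(L[...,0],L[...,1]+.001)<.009)&(W[...,2]>.12)&(W[...,2]<.2)
print('gauge top z',len(W[m]),np.percentile(W[m][:,2],[50,90,97]))
a=shot('scene'); b=shot('side')
f=lambda i,x,y:cv2.resize(i[y:y+70,x:x+70],None,fx=5.6,fy=5.6,interpolation=cv2.INTER_CUBIC)
cv2.imwrite('pics/ab2.png',np.hstack([f(a['image'],190,230),f(b['image'],325,280)])[:,:,::-1])
for n,pp,(x,y) in (('scene',a,(190,230)),('side',b,(325,280))):
    c=cv2.cvtColor(pp['image'],cv2.COLOR_RGB2HSV); Wc=cloud(pp)
    red=((c[...,0]<8)|(c[...,0]>172))&(c[...,1]>120)&(np.hypot(Wc[...,0]-.5685,Wc[...,1]+.2225)<.03)
    print(n,'red z',red.sum(),np.percentile(Wc[red][:,2],[5,50,95]) if red.any() else '')
E
```

```text
t: 14.58
ee_pos: [0.5679, -0.2227, 0.1535]
tool_rot: [-179.9, -0.1, -75.8]
force: [-0.3, 0.1, -1.6]
opening: 0.0141
[-0.29557917  0.11047824 -1.6428412 ]
[ 0.56789616 -0.22269875  0.15353463] (3723, 569.051025390625, -221.79408264160156, 24.820749282836914, np.float64(0.0975618910248898), (np.float64(322.0139672307279), np.float64(267.58716089175397)))
gauge top z 3387 [0.16383911 0.17215578 0.17697443]
scene red z 51 [0.10360083 0.1114575  0.23195537]
side red z 57 [0.10420725 0.1099054  0.15364821]
```

View pics/ab2.png

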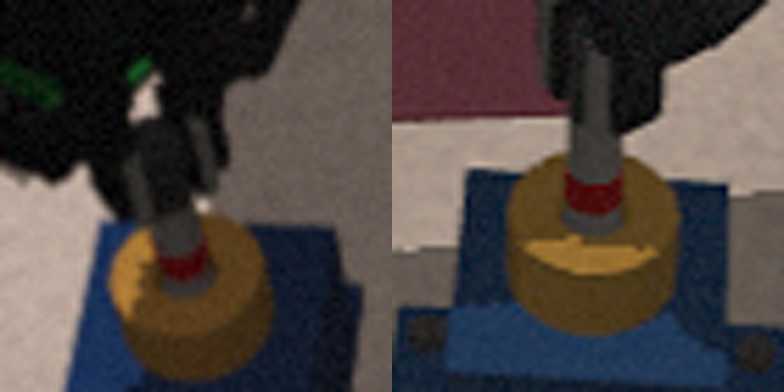

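Both views show the whole red band above the ring, with a grey strip under it and no blue. The measured red centre is z≈0.110, which is what a 32 mm lift should give. Handing in.

```bash
python3 -m inch '-1 0 0 0 0; -1 0 0 0 0; -1 0 0 0 0; -1 0 0 0 0' && python3 -c "
from plant import workorder; print(workorder.close_job())"
```

```text
t: 15.22
ee_pos: [0.5679, -0.2227, 0.1536]
tool_rot: [-179.9, -0.1, -75.8]
force: [-0.0, 0.4, -2.3]
opening: 0.0142
the job is handed in; nothing more can be done
None
```

I lowered the 50 mm brass ring (the middle of three sizes) over the gauge in the blue holder until it touched down, and let go. I then gripped the gauge, raised it 32 mm (allowed 26–38 mm), held it still and handed the job in. No verdict came back.

**Last checks:**
- **Ring:** its top is at z ≈ 0.0976 m (0.098 expected) and it sits about 1.5 mm from the gauge axis, with no fingers on it.
- **Gauge:** the red band is fully visible, centred at z ≈ 0.110 m, so its lower edge is about 6 mm above the ring top. No blue shows in either camera view.
- **Grip:** the arm was steady at hand-in (about 15 s of the 58 s used).

**Disagreements:**
- The finger opening reads about 2 mm under the true size on both the ring and the gauge, which looks like a sensor offset.
- The red-band height readings included a few stray points above 0.15 m, probably arm or background pixels.
- I did not re-measure the holder's or the bystanders' positions at the end. The highest contact force I read was about 13 N while gripping the ring, and about 9 N at touchdown.

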